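# Open the filter lid of a bench dust extractor

### The job

Switch the bench dust extractor off first by pressing down the raised end of its red rocker, then press the yellow snap tab in so that the filter lid springs loose, and push the lid by the black ledge on its top along the rails until the white filter is completely uncovered. Only press and push with the fingers: lift nothing off, keep the fingers off the filter, leave the jar and the vial on the extractor and the other things on the table as they stand, and finish clear of everything.

Things in the scene. Friction and masses are not known exactly. Their poses are not given: they have to be found in the camera images.
- extractor: Light-grey fixed box 265 (x) x 400 (y) x 120 mm high; intake slots on its front, -x. Origin: centre of underside, z up; top deck at z 120. 'E' below = this frame, mm. On the deck a track runs along y: two dark rails with inward lips, tops z 129, gap between lips x -44 to 74; the lid sits at its closed +y end over the filter; end stop at -y.
- rocker (a joint): Red rocker switch 24 x 50 mm, long along E y, pivot along E x at E (-98, -100, 132). Value in rad: 0 on (-y end raised) to 0.40 off (-y end pressed fully down); off counts from 0.33. It stays where left; needs 2 to 5 N at the end.
- rocker_end (a point): Top of the rocker's -y end, 18 mm from its pivot: press down here. On: at E (-98, -118, 140). When off the top there is at z 132, rising to z 135 at 3 mm from the pivot, so a wide finger stops at z 132 to 135. Black cheeks beside the rocker rise to z 130.
- tab (a joint): Yellow snap tab by the front rail near the lid's +y end. Value in m: 0 up (lid caught), grows as pressed down, stops at 0.007; a spring returns it. 2 to 5 N starts it, 5 to 8 N bottoms it. Beyond about 0.004 it frees the lid and spring pins shove the lid about 15 mm to E -y; the tab may then be let go and comes up behind the lid's catch.
- tab_pad (a point): Centre of the top of the tab's yellow pad, 34 mm (E x) by 28 mm (E y): press straight down here, 7 mm to the bottom. Up: at E (-95, 132, 135).
- lid: Blue-grey filter lid, plate 130 (x) x 140 (y) x 5 mm, about 0.14 kg, edges held under the rails' lips: it only slides along E y. Axes as E. Origin: centre of underside; seated at E (15, 85, 120). It slides to E -y, at most 151 mm to the end stop, with 1 to 3 N. The filter is fully uncovered after 125 mm (origin at E y -40 or less).
- push_face (a point): On the upright face (looks to E +y; 70 mm wide, 14 mm high) of the black push ledge on the lid, 12 mm above the lid's underside, 12 mm to +y of its origin. Put a fingertip just above the lid's top on the +y side of this face (58 mm of lid is free there) and push to E -y. The ledge's other side is a ramp.
- filter: White pleated filter in a blue frame, in the opening under the seated lid, its top 8 to 10 mm below the deck; opening E x -35 to 65, y 30 to 140. Not to be touched. Origin and axes coincide with the extractor's.
- jar: Small green glass jar with a white cap, 26 mm across and 42 mm high, standing upright on the front strip of the deck between rocker and tab. Origin: centre of its underside.
- vial: Small brown bottle with a black cap, 26 mm across and 50 mm high, standing upright on the deck behind the rear rail. Origin: centre of its underside.
- tape: Green roll of tape lying flat on the table, 52 mm across, 19 mm high. Origin: centre of its underside.
- bottle: White bottle with blue cap, 48 mm across, 115 mm high, on the table. Origin: centre of its underside.
- beaker: Glass beaker, 58 mm across, 75 mm high, on the table. Origin: centre of its underside.
- brush: Brush with wooden handle, 170 mm long, lying on the table. Origin: under its middle.
- tweezers: Steel tweezers, 130 mm long, lying on the table. Origin: under their middle.
- fragment: Curved fragment of green vessel glass, 55 x 60 mm, lying on the table. Origin: under its middle.

How it is judged:
On the way, in this order (a step that is already met when the one before it is completed fails the run):
1. the extractor is switched off at the rocker (value of joint rocker above 0.33 rad), for 0.1 s.
2. the snap tab is pressed in and the lid springs from its seat (value of joint tab above 0.0025 m and y of lid in the frame of extractor between 0.035 and 0.08 m).
3. the lid is pushed along its rails until the filter is uncovered (y of lid in the frame of extractor below -0.035 m), for 0.2 s.
At the end, for the whole second after the job is handed in: The rocker is off (above 0.33 rad), the tab is up again (below 1.5 mm), the lid lies flat and still in its rails at least 120 mm from its seat, so that at most the rim of the filter's blue frame is still covered, and the jar and the vial stand upright on the extractor (value of joint rocker above 0.33 rad and value of joint tab below 0.0015 m and y of lid in the frame of extractor between -0.071 and -0.035 m and x of lid in the frame of extractor between 0.009 and 0.021 m and z of lid in the frame of extractor below 0.124 m and angle between lid's own z axis and vertical below 0.05 rad and linear speed of lid below 0.02 m/s and angle between each of jar, vial's own z axis and vertical below 0.2 rad); the robot touches nothing.
It fails at once if the lid was let go or moved while the extractor was still switched on (value of joint rocker below 0.3 rad and y of lid in the frame of extractor below 0.08 m).
It fails at once if the lid was lifted or tilted out of its rails (z of lid in the frame of extractor above 0.127 m or angle between lid's own z axis and vertical above 0.12 rad).
It fails at once if the filter was touched (contact force between any of the fingers, the arm and filter above 0.5 N).
It fails at once if the jar or the vial on the extractor was moved or tipped (distance of any of jar, vial from where it was at the start of the episode above 0.015 m or angle between any of jar, vial's own z axis and vertical above 0.35 rad).
It fails at once if something on the table was moved (distance of any of tape, bottle, beaker, brush, tweezers, fragment from where it was at the start of the episode above 0.02 m).
It also fails if it takes over 48 s, if anything falls off the work surface, if the arm or the gripper's body presses on something with over 40 N, if the wrist force passes 120 N, or if a joint passes its speed limit or range.

### The arm

A 6-joint arm with a two-finger parallel gripper is mounted at the origin on the work surface. World frame = base frame: x ahead of the robot, y to its left, z up, the work surface at z = 0. Lengths are in m, angles in rad, forces in N, time in s.
With the tool pointing down it reaches from about 0.35 to 0.775 m from the base axis. Payload 7.3 kg.
Tool frame: the origin (TCP) lies midway between the tips of the shut fingers; the grasp point (between the pads) lies 19 mm behind it; z points along the fingers, y is the direction in which the jaws open and shut (so a half turn about z gives the same grasp; the last joint's range is limited). The gripper opens to 92 mm and grips with 3 to 60 N. Pads are 19 mm wide; open, the fingers measure 130 mm over their backs; the gripper's body (75 mm by 190 mm) begins 47 mm behind the grasp point.
Start: joints at [0.995, 0.342, 1.524, -0, 1.275, -0.146], TCP at [0.219, 0.477, 0.227] pointing down, gripper open.
Joint ranges: [-2.53, 2.53], [-0.77, 2.02], [0.04, 2.7], [-1, 4.14], [0.28, 2.66], [-3.11, 3.11]. Speed limits (rad/s): [2.57, 2.57, 3.14, 3.14, 3.14, 3.14].

### API

Orientations are given as [roll, pitch, yaw] about the fixed x, y, z axes, in that order (R = Rz(yaw) Ry(pitch) Rx(roll)).
In Python, from cell import robot gives the robot as it stands.
- The arm moves only by the tool step_arm, never from a script. Its argument "moves" is a list that holds one entry, the list of rows, each a list of 4 numbers: the shift along the tool's x, y, z in m, then the turn about the tool's z in rad. In form: [[[dx, dy, dz, roll], ...]]. A call has 1 to 8 rows; each row shifts and turns the commanded pose from where the row before left it, along the tool's axes as they then stand; what a row does not reach is not made up. A row lasts 1/12 s, in which the tool goes at most 41.7 mm and 7.16 degrees, less where a joint would pass 70% of its speed; a pose out of reach is approached as far as the arm can. A call with a gripper value outside its range is refused whole. "hand" is the opening, from 0 (shut) to 1 (fully open), set as the call begins (left out, the last holds). The fingers move at their own pace and stop on an object; "force" is the grip in N (left out, the last holds). Time passes only in rows, so rows that do not move let the fingers close. It gives the time, the measured TCP pose, the force and the opening at its end, in the units of the state.
- robot.observe(): the state, without advancing time (a new reading comes with each control period).
- robot.read_camera(name): name is "side" or "top"; returns a dict with "frame" (480x640x3 uint8, red, green, blue), "fovy" (degrees; the focal length in pixels is half the picture's height over the tangent of half this angle, whatever the lens; pixels are square), "cx", "cy" (the principal point, pixels), "k1" (the pictures are not rectified: a ray, as slopes to the right and down, at radius r is drawn at 1 + k1 r^2 times it, then the intrinsics apply), "R" (3x3) and "t" (3): a world point X has camera coordinates R X + t. Camera axes: x right, y down, z forward; pixel columns grow to the right and rows downward; lengths in m; the calibration is good to about 2 mm. A picture is of the moment at which its call begins. There is no depth.
- robot.hand_in(): hands the job in, once; it reports no verdict.
The state is a dict: "time": time; "qpos": joint angles; "qvel": joint speeds; "joint_efforts": joint torques, N m; "tool_pos": TCP position; "tool_rot": TCP orientation; "contact_force": force on the tool from outside, world axes, zero at the start; "torque": the same for the moment, N m; "opening": finger opening in m.
Only numpy, scipy, OpenCV 4.12 (cv2) and the standard library are available. Lean on these libraries where they do the work, as an engineer would, in place of code of your own. Each camera call takes 0.05 s, during which the arm holds its last target.

## Working session

There is one attempt and no reset: what is moved stays moved. The work goes in short steps, Python scripts to look and compute and a tool call to move; the robot and the scene stay as the last step left them, time stands still between calls to the robot, and variables do not carry over. Pictures are saved under pics/ and viewed, and the job is handed in when it is done.

Besides the shell and the picture viewer there is one more tool, called after "Emit:" by a JSON object that holds its "method" and its "body". step_arm: Moves the arm, as the interface text tells. Its arguments: {"type":"object","properties":{"moves":{"type":"array","items":{"type":"array","items":{"type":"array","items":{"type":"number"}}}},"hand":{"type":"number"},"force":{"type":"number"}},"required":["moves"]}

```bash
mkdir -p pics; ls; python3 - <<'E'
from cell import robot
import cv2
s=robot.observe()
print({k:s[k] for k in ('time','tool_pos','tool_rot','contact_force','opening')})
for n in ('side','top'):
    c=robot.read_camera(n)
    cv2.imwrite(f'pics/{n}0.png',c['frame'][:,:,::-1])
    print(n,c['fovy'],c['cx'],c['cy'],c['k1'],c['R'],c['t'])
E
```

```text
pics
{'time': 0.0, 'tool_pos': array([0.21853047, 0.47690487, 0.22604798]), 'tool_rot': array([-3.14005217e+00, -2.01973399e-04,  2.71178724e+00]), 'contact_force': array([ 0.4779768 , -0.42117521,  0.70212562]), 'opening': 0.09168848129628535}
side 53.89766875123929 319.2627280311506 242.68880279958336 -0.12395024847415853 [[-0.99305524 -0.11653844  0.01612707]
 [-0.10065115  0.77058476 -0.62933972]
 [ 0.06091499 -0.62659231 -0.77696296]] [0.51694253 0.1259547  1.0275727 ]
top 46.19836633752177 318.2827876072999 248.89690936217926 -0.11349528546505856 [[ 0.02285232 -0.99973804 -0.0012753 ]
 [-0.97876458 -0.02211294 -0.20379135]
 [ 0.20370976  0.00590532 -0.97901351]] [0.00654382 0.52483304 1.38978692]
```

View pics/side0.png

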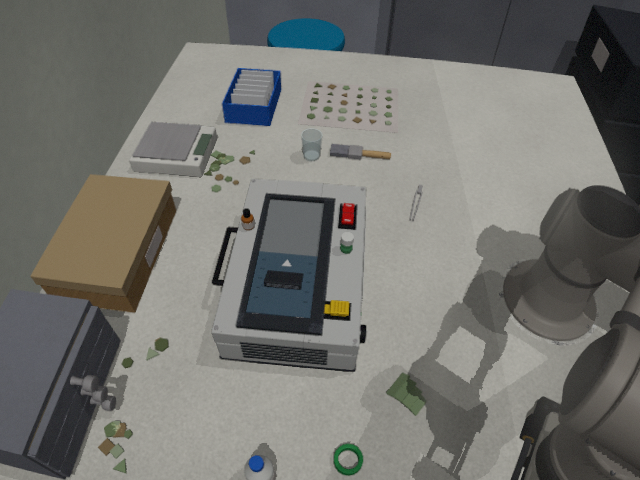

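View pics/top0.png

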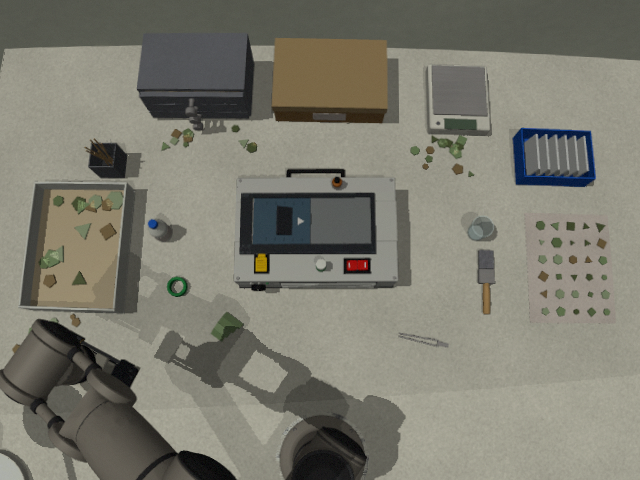

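```bash
cat > h.py <<'E'
import numpy as np, cv2
def K(c):
    f=240/np.tan(np.radians(c['fovy'])/2); return np.array([[f,0,c['cx']],[0,f,c['cy']],[0,0,1.]])
def ray(c,p):
    p=np.asarray(p,float).reshape(-1,1,2)
    u=cv2.undistortPoints(p,K(c),np.array([c['k1'],0,0,0,0.])).reshape(-1,2)
    d=np.c_[u,np.ones(len(u))]@c['R']
    o=-c['R'].T@c['t']; return o,d
def plane(c,p,z):
    o,d=ray(c,p); return o+d*((z-o[2])/d[:,2])[:,None]
def tri(c1,p1,c2,p2):
    o1,d1=ray(c1,p1);o2,d2=ray(c2,p2);out=[]
    for a,b in zip(d1,d2):
        A=np.c_[a,-b]; s,*_=np.linalg.lstsq(A,o2-o1,rcond=None)
        q1=o1+s[0]*a;q2=o2+s[1]*b; out.append(np.r_[(q1+q2)/2,np.linalg.norm(q1-q2)])
    return np.array(out)
def proj(c,X):
    r,_=cv2.Rodrigues(c['R']); return cv2.projectPoints(np.asarray(X,float).reshape(-1,1,3),r,c['t'],K(c),np.array([c['k1'],0,0,0,0.]))[0].reshape(-1,2)
def blob(c,lo,hi,roi,mina=30):
    h=cv2.cvtColor(c['frame'],cv2.COLOR_RGB2HSV); x0,y0,x1,y1=roi
    m=cv2.inRange(h,lo,hi); mm=np.zeros_like(m); mm[y0:y1,x0:x1]=m[y0:y1,x0:x1]
    n,l,st,ce=cv2.connectedComponentsWithStats(mm); i=1+np.argmax(st[1:,4]); return ce[i],st[i],(l==i).astype(np.uint8)
E
python3 - <<'E'
from cell import robot
from h import *
import pickle
t=robot.read_camera('top'); s=robot.read_camera('side')
pickle.dump((t,s),open('cams.pkl','wb'))
for n,c,roi in (('top',t,(230,170,400,295)),('side',s,(215,170,375,370))):
    for nm,lo,hi in (('red',(0,120,80),(8,255,255)),('red2',(172,120,80),(180,255,255)),('yel',(20,120,100),(35,255,255))):
        try:
            ce,st,m=blob(c,lo,hi,roi); print(n,nm,ce,st,cv2.minAreaRect(cv2.findContours(m,0,2)[0][0]))
        except ValueError: print(n,nm,'none')
    x0,y0,x1,y1=roi
    cv2.imwrite(f'pics/{n}_z.png',cv2.resize(c['frame'][y0-8:y1+8,x0-8:x1+8,::-1],None,fx=4 if n=='top' else 2.8,fy=4 if n=='top' else 2.8,interpolation=cv2.INTER_CUBIC))
E
```

```text
top red [356.7628866 264.7628866] [347 260  21  11 194] ((357.0, 265.0), (10.0, 20.0), 90.0)
top red2 [347. 261.] [347 261   1   1   1] ((347.0, 261.0), (0.0, 0.0), 0.0)
top yel [260.95054945 262.96153846] [256 254  11  18 182] ((261.0, 262.5), (17.0, 10.0), 90.0)
side red [347.65 213.18] [342 203  13  21 200] ((347.55584716796875, 213.2735137939453), (11.734564781188965, 20.24787712097168), 4.39870548248291)
side red2 [352.25 213.  ] [351 212   3   3   4] ((352.3000183105469, 213.10003662109375), (1.3416407108306885, 2.2360680103302), 63.43495178222656)
side yel [337.03353659 307.78353659] [324 300  25  16 328] ((336.0, 307.5), (15.0, 24.0), 90.0)
```

View pics/top_z.png

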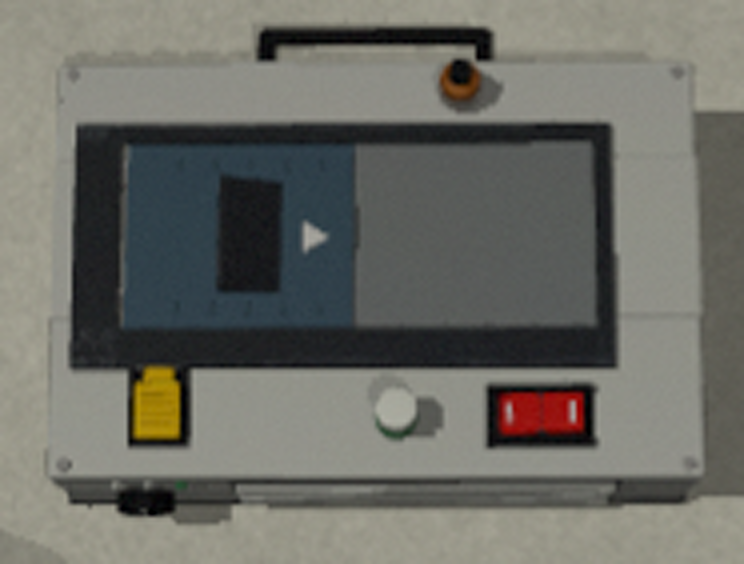

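View pics/side_z.png

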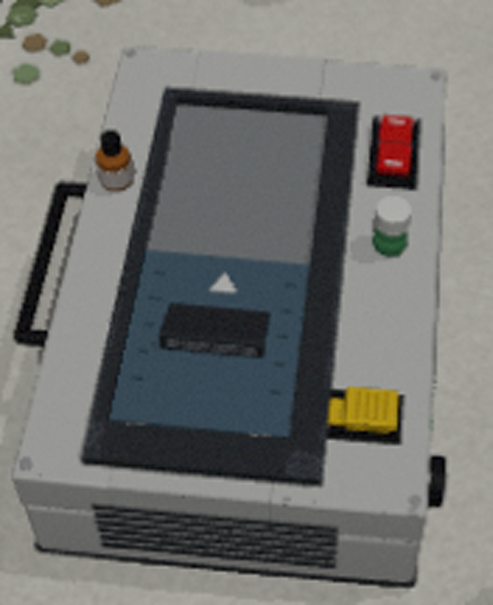

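```bash
cat > fit.py <<'E'
from h import *
import pickle
t,s=pickle.load(open('cams.pkl','rb'))
Z=lambda a:np.array(a)/4+[222-.375,162-.375]
S=lambda a:np.array(a)/2.8+[207-.32,162-.32]
pt=Z([(62,63),(692,62),(700,477),(50,478)])
W=plane(t,pt,.12); Eo=np.array([(.1325,.2),(.1325,-.2),(-.1325,-.2),(-.1325,.2)])
ps=S([(122,48),(447,72),(426,500+10),(20,475)])
W2=plane(s,ps,.12); E2=np.array([(.1325,-.2),(-.1325,-.2),(-.1325,.2),(.1325,.2)])
def fit(E,W):
    e=E-E.mean(0);w=W[:,:2]-W[:,:2].mean(0)
    th=np.arctan2((e[:,0]*w[:,1]-e[:,1]*w[:,0]).sum(),(e*w).sum())
    R=np.array([[np.cos(th),-np.sin(th)],[np.sin(th),np.cos(th)]]); o=W[:,:2].mean(0)-R@E.mean(0)
    print('yaw',th,'o',o,'res',np.round((W[:,:2]-(E@R.T+o))*1e3,1).tolist()); return th,o,R
fit(Eo,W);fit(E2,W2)
# features with heights: top
f=[((543,412),(-.098,-.100),.135),((157,405),(-.095,.132),.135)]
Wt=np.array([plane(t,Z([a]),z)[0] for a,_,z in f]); fit(np.array([b for _,b,_ in f]),Wt)
a=S([(396,144)]);b=S([(372,410)])
Ws=np.r_[plane(s,a,.135),plane(s,b,.135)]; fit(np.array([(-.098,-.1),(-.095,.132)]),Ws)
print(Wt,Ws)
print('tri rocker,tab',tri(t,Z([(543,412),(157,405)]),s,S([(396,144),(372,410)])))
E
python3 fit.py
```

```text
yaw 0.022594148146765684 o [0.5632545  0.02588991] res [[-0.6, -1.7], [-0.2, 0.8], [0.7, 3.5], [0.1, -2.6]]
yaw 0.0312330273550789 o [0.56209203 0.02840554] res [[0.8, 3.0], [-0.8, 4.1], [3.4, -3.8], [-3.4, -3.4]]
yaw 0.017233337811466715 o [0.56744324 0.02494222] res [[0.0, -0.2], [-0.0, 0.2]]
yaw 0.02543189372200135 o [0.56531782 0.03052058] res [[0.0, -1.0], [-0.0, 1.0]]
[[ 0.47118197 -0.0769486   0.135     ]
 [ 0.47018172  0.15550243  0.135     ]] [[ 0.46990535 -0.07297277  0.135     ]
 [ 0.46697897  0.16109576  0.135     ]]
tri rocker,tab [[ 0.4709027  -0.07700276  0.13104151  0.00199461]
 [ 0.46911947  0.15665353  0.1288573   0.00439054]]
```

The extractor sits at about (0.565, 0.027) with a yaw of about 0.022. The rocker's raised end is near (0.470, -0.094). I'll shut the fingers and turn the tool so its x lies along E y.

Emit:
{"method": "step_arm", "body": {"moves": [[[0,0,0,0.124],[0,0,0,0.124],[0,0,0,0.124],[0,0,0,0.124],[0,0,0,0.124],[0,0,0,0.124],[0,0,0,0.124],[0,0,0,0.124]]], "hand": 0, "force": 30}}

```text
time: 0.87
tool_pos: [0.2187, 0.4772, 0.2265]
tool_rot: [-3.141, 0.0, 1.714]
contact_force: [0.2, 0.4, 0.5]
opening: 0.0431
```

Emit:
{"method": "step_arm", "body": {"moves": [[[0,0,0,0.124],[-0.018,0.008,0,0],[-0.036,0.016,0,0],[-0.036,0.016,0,0],[-0.036,0.016,0,0],[-0.036,0.016,0,0],[-0.036,0.016,0,0],[-0.036,0.016,0,0]]]}}

```text
time: 1.53
tool_pos: [0.3288, 0.2442, 0.2268]
tool_rot: [3.141, -0.0, 1.596]
contact_force: [0.8, 0.6, 0.4]
opening: 0.0005
```

Emit:
{"method": "step_arm", "body": {"moves": [[[-0.036,0.016,0,0],[-0.036,0.016,0,0],[-0.036,0.016,0,0],[-0.036,0.016,0,0],[-0.036,0.016,0,0],[-0.036,0.016,0,0],[-0.036,0.016,0,0],[-0.018,0.008,0,0]]]}}

```text
time: 2.2
tool_pos: [0.4567, -0.0247, 0.2266]
tool_rot: [3.141, 0.001, 1.593]
contact_force: [0.3, -0.2, -0.4]
opening: 0.0006
```

Emit:
{"method": "step_arm", "body": {"moves": [[[-0.035,0.006,0,0],[-0.0345,0.006,0,0],[0,0,0.03,0],[0,0,0.03,0],[0,0,0,0],[0,0,0,0]]]}}

```text
time: 2.7
tool_pos: [0.4681, -0.0899, 0.166]
tool_rot: [-3.138, -0.001, 1.596]
contact_force: [0.3, 0.3, -0.0]
opening: 0.0004
```

```bash
cat > look.py <<'E'
import sys
from cell import robot
from h import *
n=sys.argv[1]
s=robot.observe(); print(s['time'],s['tool_pos'].round(4),s['contact_force'].round(2))
ims=[]
for nm,(x0,y0,x1,y1) in (('top',(230,165,400,295)),('side',(215,160,375,370))):
    c=robot.read_camera(nm); 
    im=c['frame'][y0:y1,x0:x1,::-1]; ims.append(cv2.resize(im,None,fx=(4.4 if nm=='top' else 2.8),fy=(4.4 if nm=='top' else 2.8),interpolation=cv2.INTER_CUBIC))
    cv2.imwrite(f'pics/{nm}{n}.png',ims[-1]); cv2.imwrite(f'pics/raw_{nm}{n}.png',c['frame'][:,:,::-1])
E
python3 look.py 1
```

```text
2.7 [ 0.4681 -0.0899  0.166 ] [ 0.26  0.31 -0.03]
```

View pics/top1.png

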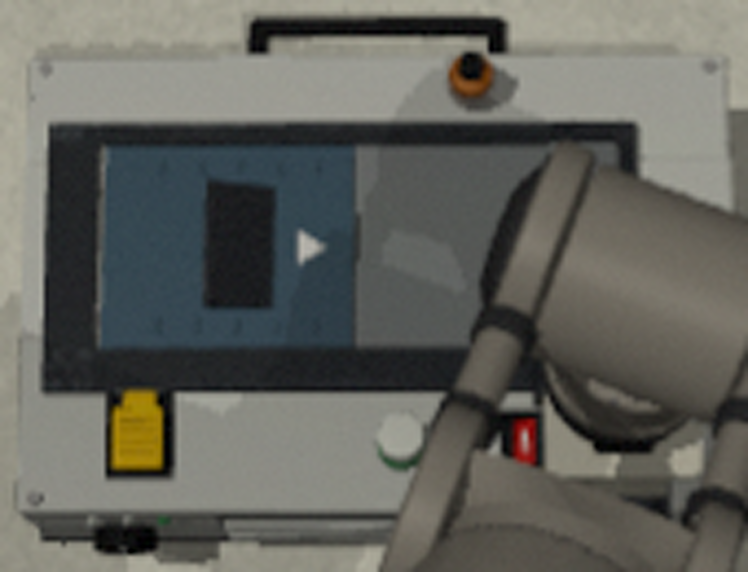

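View pics/side1.png

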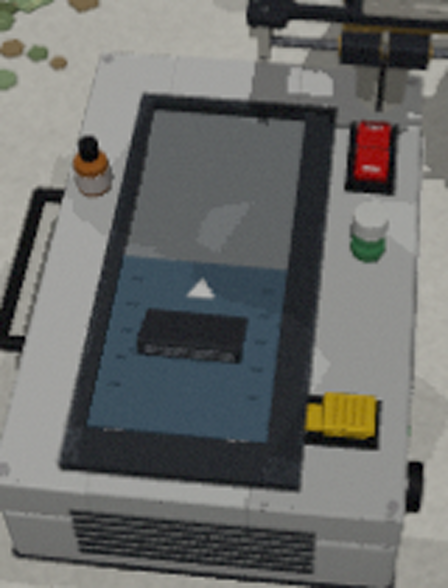

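Emit:
{"method": "step_arm", "body": {"moves": [[[-0.005,0.002,0,0],[0,0,0.012,0],[0,0,0.01,0],[0,0,0.004,0],[0,0,0.003,0],[0,0,0.002,0]]]}}

```text
time: 3.3
tool_pos: [0.4718, -0.0956, 0.1366]
tool_rot: [3.14, 0.001, 1.596]
contact_force: [-0.1, -2.2, 2.7]
opening: 0.0004
```

Emit:
{"method": "step_arm", "body": {"moves": [[[0,0,0.002,0],[0,0,0.002,0],[0,0,0.001,0],[0,0,0,0]]]}}

```text
time: 3.63
tool_pos: [0.4721, -0.096, 0.133]
tool_rot: [3.138, 0.002, 1.596]
contact_force: [-3.9, -2.1, 14.5]
opening: 0.0005
```

Emit:
{"method": "step_arm", "body": {"moves": [[[0,0,0.001,0],[0,0,0,0],[0,0,-0.02,0],[0,0,-0.03,0],[0,0,-0.03,0],[0.03,0,0,0],[0.04,0,0,0],[0.04,0,0,0]]]}}

```text
time: 4.3
tool_pos: [0.4687, 0.0156, 0.2107]
tool_rot: [3.139, -0.0, 1.593]
contact_force: [1.0, 0.4, 0.3]
opening: 0.0006
```

Emit:
{"method": "step_arm", "body": {"moves": [[[0.04,0,0,0],[0.04,0,0,0],[0.03,0,0,0],[0.02,0,0,0],[0,0,0,0],[0,0,0,0]]]}}

```text
time: 4.8
tool_pos: [0.465, 0.1458, 0.2099]
tool_rot: [3.141, -0.0, 1.598]
contact_force: [-0.5, -0.6, -0.9]
opening: 0.0002
```

```bash
python3 look.py 2
```

```text
4.8 [0.465  0.1458 0.2099] [-0.53 -0.57 -0.88]
```

View pics/top2.png

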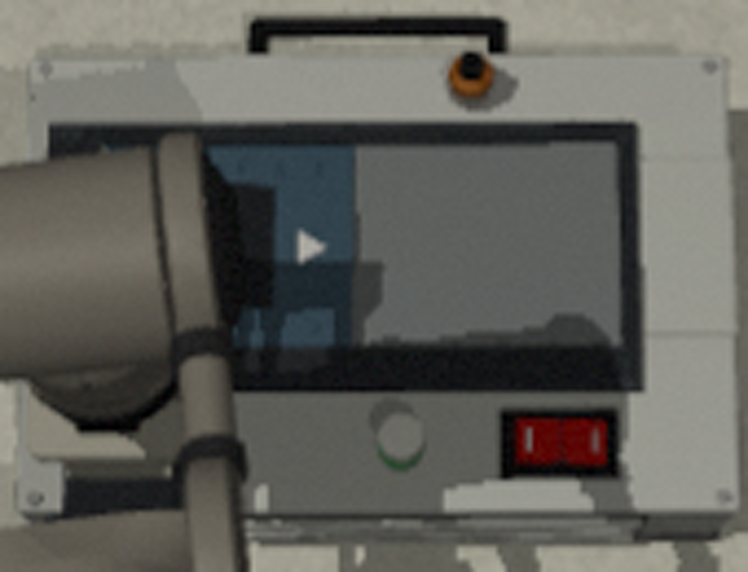

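View pics/side2.png

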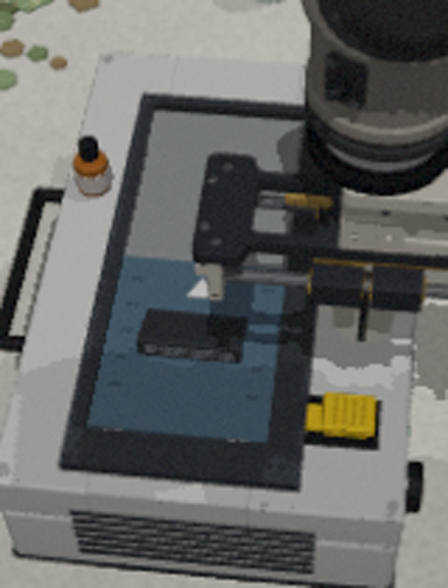

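Force reached 14.5 N at z 0.133, which matches the off stop. The fail rule is strict, so I'll move aside and check the rocker before pressing the tab.

Emit:
{"method": "step_arm", "body": {"moves": [[[0.036,-0.016,0,0],[0.036,-0.016,0,0],[0.036,-0.016,0,0],[0.036,-0.016,0,0],[0.036,-0.016,0,0],[0.036,-0.016,0,0],[0,0,0,0]]]}}

```text
time: 5.48
tool_pos: [0.3615, 0.3623, 0.2099]
tool_rot: [-3.141, -0.003, 1.599]
contact_force: [-0.0, -0.6, -0.9]
opening: 0.0004
```

```bash
python3 look.py 3; python3 - <<'E'
import cv2,numpy as np
a=cv2.imread('pics/side0.png');b=cv2.imread('pics/raw_side3.png');c=cv2.imread('pics/top0.png');d=cv2.imread('pics/raw_top3.png')
f=lambda i,x,y:cv2.resize(i[y-20:y+20,x-20:x+20],None,fx=7,fy=7,interpolation=cv2.INTER_CUBIC)
cv2.imwrite('pics/cmp3.png',np.vstack([np.hstack([f(a,348,213),f(b,348,213)]),np.hstack([f(c,357,265),f(d,357,265)])]))
E
```

```text
5.4833 [0.3615 0.3623 0.2099] [-0.05 -0.63 -0.87]
```

View pics/cmp3.png

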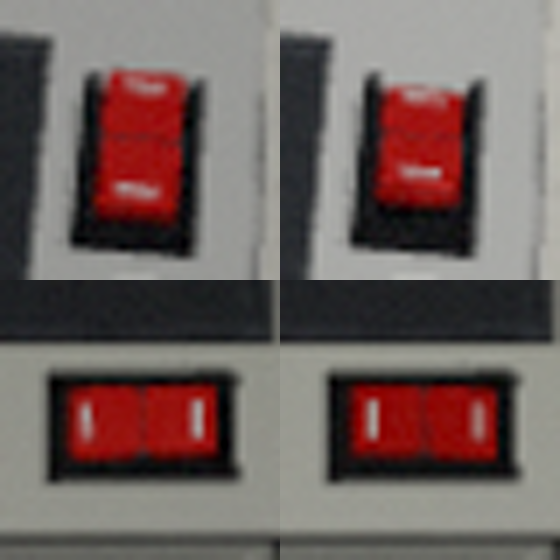

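Side view: the rocker's near (+y) end is now raised and the far end is down in its frame, so it's off. Next is the tab.

Emit:
{"method": "step_arm", "body": {"moves": [[[-0.035,0.017,0,0],[-0.035,0.017,0,0],[-0.035,0.017,0,0],[-0.035,0.017,0,0],[-0.035,0.017,0,0],[-0.033,0.015,0,0],[0,0,0.03,0],[0,0,0.02,0]]]}}

```text
time: 6.25
tool_pos: [0.4704, 0.1482, 0.1591]
tool_rot: [3.14, 0.0, 1.588]
contact_force: [0.2, 0.5, 0.1]
opening: 0.0007
```

Emit:
{"method": "step_arm", "body": {"moves": [[[0,0,0.01,0],[0,0,0.005,0],[0,0,0,0]]]}}

```text
time: 6.5
tool_pos: [0.4687, 0.151, 0.1439]
tool_rot: [-3.14, 0.001, 1.593]
contact_force: [0.5, 0.1, -0.1]
opening: 0.0005
```

```bash
python3 look.py 4
```

```text
6.5 [0.4687 0.151  0.1439] [ 0.46  0.14 -0.08]
```

View pics/side4.png

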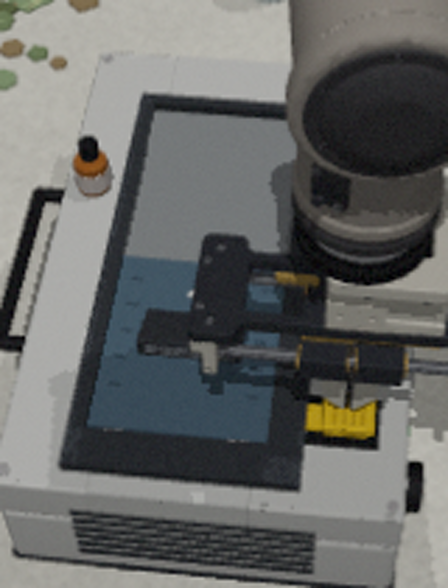

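Emit:
{"method": "step_arm", "body": {"moves": [[[0.006,-0.001,0,0],[0,0,0.006,0],[0,0,0.003,0],[0,0,0.002,0],[0,0,0.002,0],[0,0,0.002,0]]]}}

```text
time: 7.1
tool_pos: [0.4678, 0.1593, 0.1299]
tool_rot: [3.141, -0.001, 1.596]
contact_force: [-2.1, 2.1, 3.3]
opening: 0.0002
```

Emit:
{"method": "step_arm", "body": {"moves": [[[0,0,0.001,0],[0,0,0.001,0],[0,0,0.001,0],[0,0,0,0]]]}}

```text
time: 7.43
tool_pos: [0.4678, 0.1593, 0.1278]
tool_rot: [3.141, -0.001, 1.596]
contact_force: [-4.3, 2.8, 12.7]
opening: 0.0004
```

```bash
python3 look.py 5
```

```text
7.4333 [0.4678 0.1593 0.1278] [-4.34  2.77 12.65]
```

View pics/side5.png

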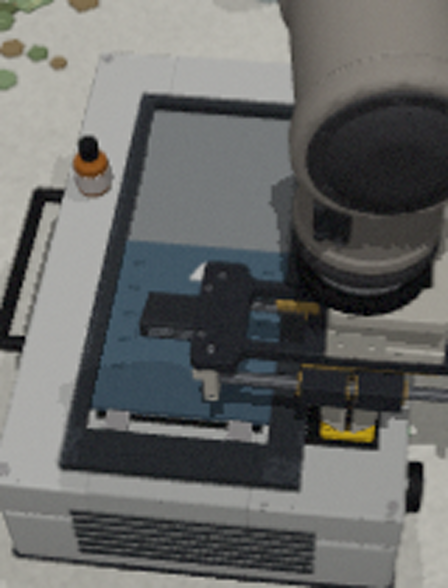

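Emit:
{"method": "step_arm", "body": {"moves": [[[0,0,-0.02,0],[0,0,-0.03,0],[0,0,-0.025,0],[-0.009,0.037,0,0],[-0.009,0.036,0,0],[-0.009,0.036,0,0],[0,0,0,0],[0,0,0,0]]]}}

```text
time: 8.2
tool_pos: [0.5782, 0.1336, 0.2]
tool_rot: [-3.14, 0.001, 1.594]
contact_force: [-1.0, 0.2, -0.6]
opening: 0.0007
```

Emit:
{"method": "step_arm", "body": {"moves": [[[0,0,0.03,0],[0,0,0.015,0],[0,0,0,0],[0,0,0,0]]]}}

```text
time: 8.53
tool_pos: [0.5761, 0.1348, 0.1564]
tool_rot: [-3.139, 0.0, 1.596]
contact_force: [-0.2, -0.5, 0.6]
opening: 0.0002
```

```bash
python3 look.py 6
```

```text
8.5333 [0.5761 0.1348 0.1564] [-0.2  -0.46  0.57]
```

View pics/side6.png

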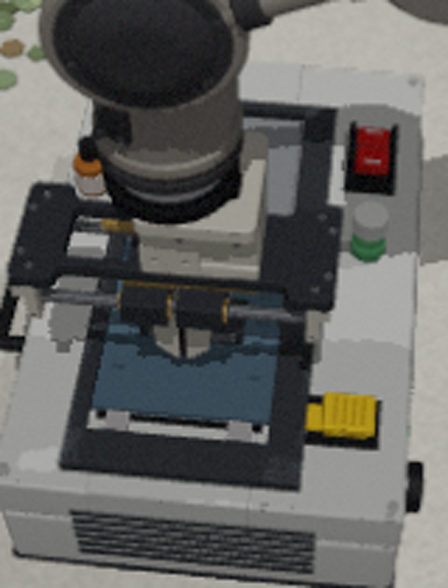

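View pics/top6.png

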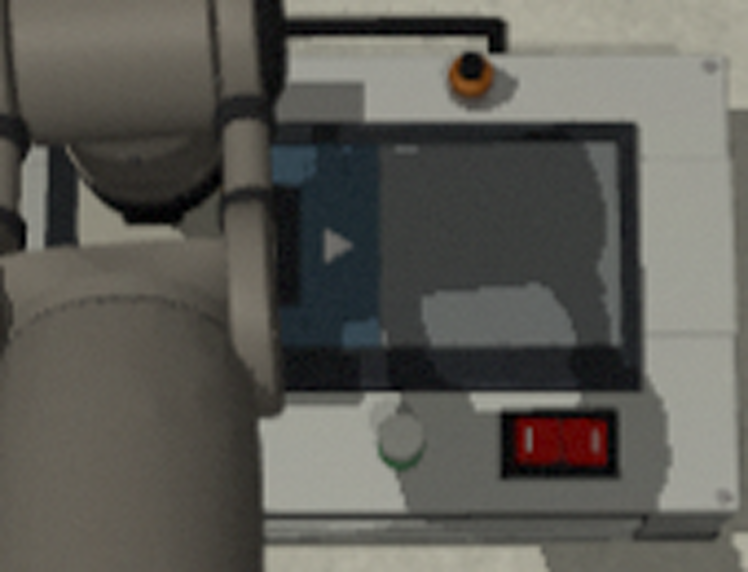

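The lid has sprung about 14 mm, the tab is back up, and the fingers are over the free part of the lid behind the ledge. Now I'll lower and push.

Emit:
{"method": "step_arm", "body": {"moves": [[[0,0,0.016,0],[0,0,0.007,0],[0,0,0.004,0],[0,0,0,0],[0,0,0,0]]]}}

```text
time: 9.05
tool_pos: [0.5776, 0.1347, 0.1303]
tool_rot: [3.141, -0.0, 1.596]
contact_force: [0.0, 0.2, -0.1]
opening: 0.0007
```

```bash
python3 look.py 7
```

```text
9.05 [0.5776 0.1347 0.1303] [ 0.04  0.2  -0.07]
```

View pics/side7.png

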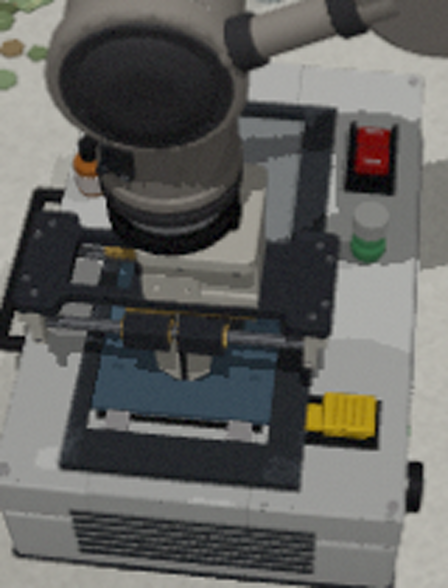

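```bash
python3 - <<'E'
from h import *
import pickle
t,s=pickle.load(open('cams.pkl','rb'))
o,d=ray(s,[(215+315/2.8,160+374/2.8),(215+40/2.8,160+340/2.8)])
for k,xs in ((0,(.478,.485,.495)),(1,(.66,.67,.68))):
    for x in xs: print(x,(o+d[k]*(x-o[0])/d[k][0]).round(3))
for z in (.17,.18,.19,.2): print(z,[ (o+a*(z-o[2])/a[2]).round(3).tolist() for a in d])
# jar cap, vial cap in top (zoom4 coords)
Z=lambda a:np.array(a)/4+[222-.375,162-.375]
print('jar',plane(t,Z([(396,408)]),.162),'vial',plane(t,Z([(460,72)]),.170))
E
```

```text
0.478 [0.478 0.364 0.493]
0.485 [0.485 0.247 0.312]
0.495 [0.495 0.08  0.054]
0.66 [0.66  0.17  0.196]
0.67 [0.67  0.147 0.162]
0.68 [0.68  0.125 0.128]
0.17 [[0.491, 0.155, 0.17], [0.668, 0.153, 0.17]]
0.18 [[0.49, 0.162, 0.18], [0.665, 0.159, 0.18]]
0.19 [[0.49, 0.168, 0.19], [0.662, 0.166, 0.19]]
0.2 [[0.489, 0.175, 0.2], [0.659, 0.172, 0.2]]
jar [[0.46675803 0.01148542 0.162     ]] vial [[ 0.67274599 -0.02272793  0.17      ]]
```

The hanging post's visible lower edge casts to z≈0.196 at the body's edge, as specified. That clears the jar (0.162) and the vial (0.170), so I'll push.

Emit:
{"method": "step_arm", "body": {"moves": [[[-0.006,0,0,0],[-0.006,0,0,0],[-0.006,0,0,0],[-0.008,0,0,0],[-0.01,0,0,0],[-0.01,0,0,0],[-0.01,0,0,0],[-0.01,0,0,0]]]}}

```text
time: 9.82
tool_pos: [0.5791, 0.0674, 0.1297]
tool_rot: [3.142, -0.0, 1.595]
contact_force: [-0.3, 1.0, 0.8]
opening: 0.0007
```

```bash
python3 look.py 8
```

```text
9.8167 [0.5791 0.0674 0.1297] [-0.28  1.01  0.77]
```

View pics/top8.png

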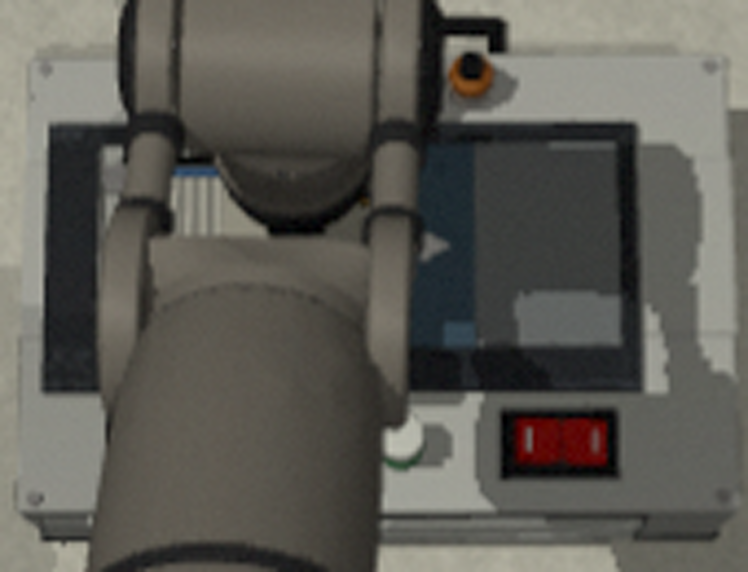

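View pics/side8.png

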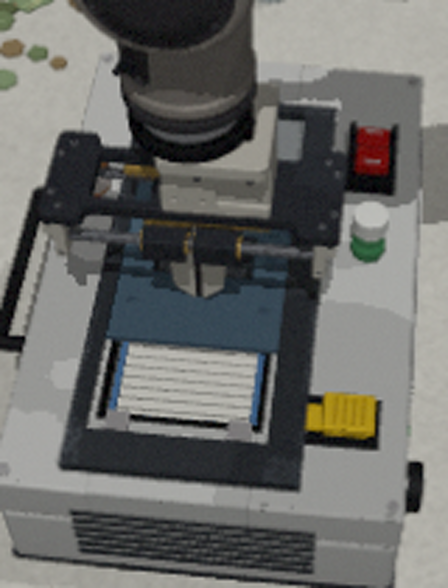

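Lid has moved about 67 mm, with some filter exposed and nothing disturbed. Another 66 mm to go.

Emit:
{"method": "step_arm", "body": {"moves": [[[-0.008,0,0,0],[-0.008,0,0,0],[-0.01,0,0,0],[-0.01,0,0,0],[-0.01,0,0,0],[-0.008,0,0,0],[-0.005,0,0,0],[-0.003,0,0,0]]]}}

```text
time: 10.58
tool_pos: [0.5806, 0.0057, 0.1297]
tool_rot: [-3.142, -0.0, 1.595]
contact_force: [-0.2, 0.5, -0.5]
opening: 0.0004
```

Emit:
{"method": "step_arm", "body": {"moves": [[[-0.003,0,0,0],[-0.002,0,0,0],[0,0,0,0],[0,0,0,0],[0,0,0,0]]]}}

```text
time: 11.0
tool_pos: [0.5808, 0.0019, 0.1298]
tool_rot: [3.141, -0.0, 1.596]
contact_force: [-0.3, 0.5, -0.5]
opening: 0.0008
```

```bash
python3 look.py 9
```

```text
11.0 [0.5808 0.0019 0.1298] [-0.27  0.51 -0.54]
```

View pics/top9.png

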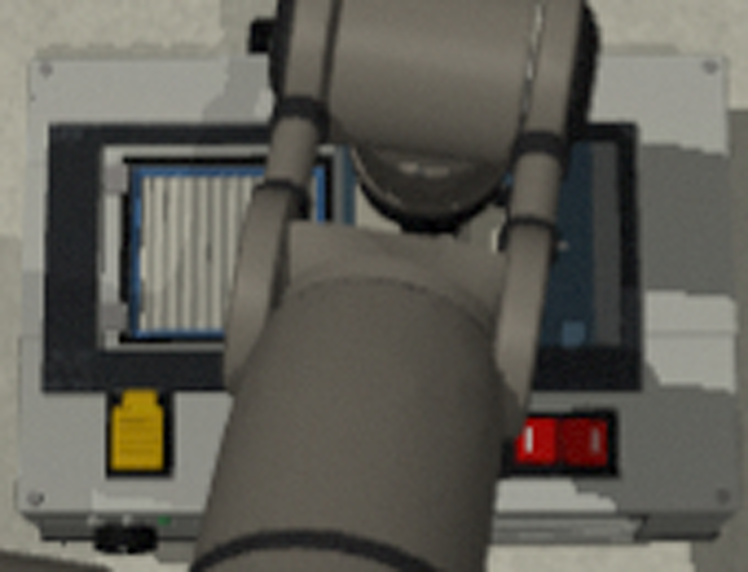

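View pics/side9.png

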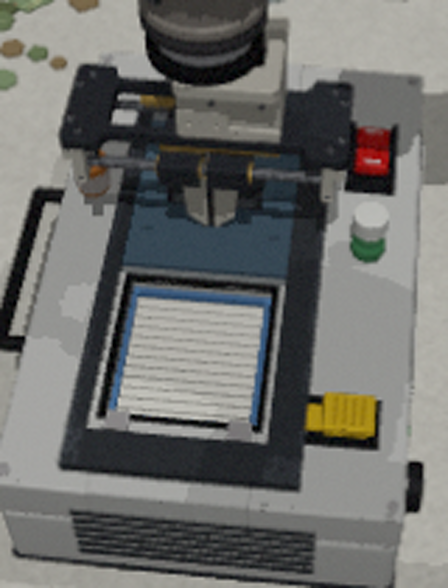

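Emit:
{"method": "step_arm", "body": {"moves": [[[0.006,0,0,0],[0,0,0,0],[0,0,-0.02,0],[0,0,-0.035,0],[0,0,-0.035,0],[0,0,-0.02,0],[0.02,-0.01,0,0],[0.036,-0.02,0,0]]]}}

```text
time: 11.77
tool_pos: [0.5512, 0.0611, 0.2411]
tool_rot: [3.137, 0.001, 1.592]
contact_force: [-0.3, 1.8, -0.7]
opening: 0.0005
```

Emit:
{"method": "step_arm", "body": {"moves": [[[0.036,-0.02,0,0],[0.036,-0.02,0,0],[0.036,-0.02,0,0],[0.036,-0.02,0,0],[0.036,-0.02,0,0],[0.036,-0.02,0,0],[0.036,-0.02,0,0],[0.036,-0.02,0,0]]]}}

```text
time: 12.43
tool_pos: [0.3805, 0.3485, 0.24]
tool_rot: [3.141, -0.0, 1.596]
contact_force: [1.8, 0.7, 1.1]
opening: 0.0003
```

Emit:
{"method": "step_arm", "body": {"moves": [[[0.036,-0.02,0,0],[0.02,-0.01,0,0],[0,0,0,0],[0,0,0,0],[0,0,0,0]]]}}

```text
time: 12.85
tool_pos: [0.3507, 0.4016, 0.2396]
tool_rot: [3.142, 0.001, 1.596]
contact_force: [0.3, 0.1, -0.7]
opening: 0.0005
```

```bash
python3 look.py 10; python3 - <<'E'
import cv2,numpy as np
a=cv2.imread('pics/raw_side10.png');b=cv2.imread('pics/raw_top10.png')
cv2.imwrite('pics/full10.png',cv2.resize(np.vstack([a,b]),None,fx=.62,fy=.62))
E
```

```text
12.85 [0.3507 0.4016 0.2396] [ 0.28  0.12 -0.74]
```

View pics/top10.png

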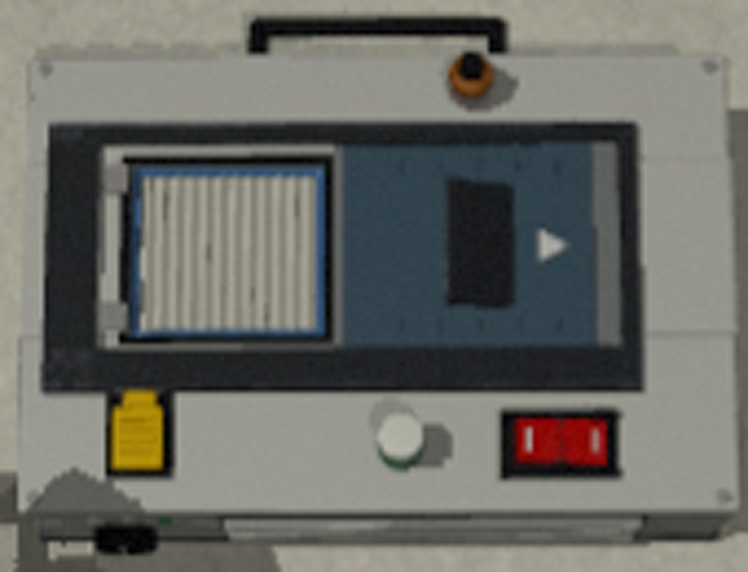

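View pics/side10.png

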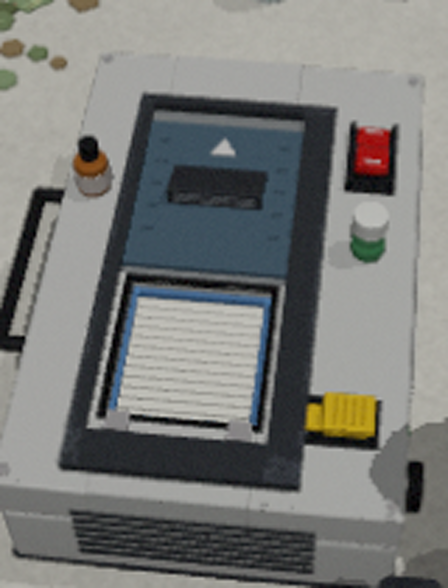

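View pics/full10.png

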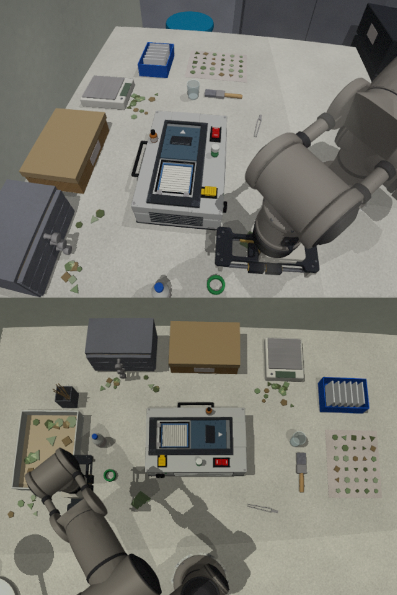

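The filter is fully uncovered: the lid's leading edge is at column 594 (it was at 355 when seated), about 135 mm of travel. The rocker is off, the tab is up, the jar, vial and table items look unmoved, and the arm is clear.

```bash
python3 -c "
from cell import robot
print(robot.hand_in()); s=robot.observe(); print(s['time'],s['contact_force'])"
```

```text
the job is handed in; nothing more can be done
None
the job is handed in; nothing more can be done
```

The extractor is off, the filter is completely uncovered, and the job is handed in after about 13 s; hand-in gives no verdict.

- **Rocker:** I pressed the raised end down until it stopped at z 0.133 with about 14.5 N. The side view afterwards showed it tipped to off. I judged that from the picture and the stop height; I did not measure the angle.
- **Tab and lid release:** I pressed the tab down to z 0.128, and the lid sprang about 14 mm. The tab came back up once I let go.
- **Lid push:** I pushed the lid by the ledge to about 135 mm from its seat (E y about -49 to -50 mm), just short of the end stop. The fingers stayed at z 0.130, above the lid, so they did not touch the filter.
- **Last check:** After backing off, the pictures from both cameras show the filter uncovered and the tab up. The jar and vial are upright where they were, and the table things look unmoved by eye. The arm is clear, with force readings at noise level.

The two camera views disagreed by 2 to 5 mm on the extractor's position. I corrected the finger position over the tab by 6 mm after a look, and no check failed.

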